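# Push a stuck frit out of a filter barrel

## Task

A filter frit is stuck in the upright steel barrel on its stand. Take the pusher (the tool with the plain round handle and wide collar) from the tool rack, push its rod gently down the barrel until its collar is pressed firmly home on the barrel's mouth and the frit has dropped into the stand's tray, then put the pusher back in its own rack hole, fully down, and let go. Press the barrel and the frit with no more than about 20 newtons, do not touch the frit with the fingers, and leave everything else where it is.

Things in the scene. Friction and masses are not known exactly. Their poses are not given: they have to be found in the camera images.
- stand: Filter stand, fixed at a different spot and yaw each time. Origin: centre of the underside of its dark 110 x 110 x 6 mm base plate, z up. A round catch tray (68 mm inside, rim 20 mm above the table) lies in the middle; two 10 mm posts at y = +46 and -46 mm, 104 mm tall, clamp an upright steel barrel (part of the stand) on the stand's z axis.
- clamp (a point): Point on the barrel's axis, 88 mm above the table. Barrel: 36 mm outside, 21 mm bore, 70 mm long, open both ends, rigidly clamped at a height that differs each time: its mouth is 112 to 128 mm above the table and must be felt for. Springs in the bore grip the frit (6 to 15 N to push it along), leaving 17.4 mm clear for the rod; the frit comes free about 3 mm before the collar meets the mouth.
- tray (a point): Centre of the tray's inner floor, 8 mm above the table, on the barrel's axis.
- frit: The stuck frit: a white porous cylinder, 19 mm diameter, 18 mm long, origin at its centre, axis z; starts inside the barrel near mid-length, its centre 78 to 82 mm above the table. 20 g.
- rack: White tool rack, block 60 x 140 x 90 mm (x, y, z), fixed at a different spot and yaw each time; origin at the centre of its underside. Two upright through holes of 22 mm diameter at y = +38 and -38 mm; one holds the pusher, the other the ball-headed tamper.
- pusher: From below: steel rod 16 mm diameter, 67.5 mm long, chamfered tip; collar 40 mm diameter, 8 mm thick; plain round handle 22 mm diameter, 50 mm tall. Origin: on the axis at the collar's underside (rod tip z = -67.5 mm, handle z = 8 to 58 mm), z up. About 250 g. Starts upright in a rack hole, collar resting on the rack's top 90 mm above the table.
- tamper: Another tool in the other rack hole, with a black ball head of 28 mm at 36 mm above the rack's top: leave it. Origin on its axis at the rack's top.
- vial: Amber vial, 24 mm diameter, 50 mm tall: leave it. Origin at the underside's centre.
- spare_frit: A spare frit standing on the table, 19 mm diameter, 18 mm tall: leave it. Origin at the underside's centre.
- wellplate: Clear well plate, 86 x 128 x 16 mm: leave it.
- beaker: Glass beaker, 70 mm diameter, 90 mm tall: leave it.
- medium: Amber bottle, 66 mm diameter, 160 mm tall: leave it.
- petri: Petri dish, 90 mm diameter, 15 mm tall: leave it.
- jar: Jar, 60 mm diameter, 70 mm tall: leave it.
Not all that is in view belongs to the job. What is meant by the stand is not purple, and is the smaller of those in its own colour. Leave any purple look-alike of the pusher alone.

How it is judged:
By the outcome, as a careful person would: the job done as asked, in the order asked, and still so for the second after the job is handed in, with the robot touching nothing.
It also fails if it takes over 69 s, if anything falls off the work surface, if the arm or the gripper's body presses on something with over 40 N, if the wrist force passes 120 N, or if a joint passes its speed limit or range.

## Robot

A 6-joint arm with a two-finger parallel gripper is mounted at the origin on the work surface. World frame = base frame: x ahead of the robot, y to its left, z up, the work surface at z = 0. Lengths are in mm, angles in rad, forces in N, time in s.
With the tool pointing down it reaches from about 325 to 750 mm from the base axis. Payload 7.6 kg.
Tool frame: the origin (TCP) lies at the very end of the fingers, on their centre line; the grasp point (between the pads) lies 19 mm behind it; z points along the fingers, y is the direction in which the jaws open and shut (so a half turn about z gives the same grasp; the last joint's range is limited). The gripper opens to 85 mm and grips with 20 to 120 N. Pads are 22 mm wide; open, the fingers measure 114 mm over their backs; the gripper's body (76 mm by 85 mm) begins 54 mm behind the grasp point. The pads swing forward as they close: fully open they stand 13 mm farther back than shut.
Start: joints at [-1.226, 0.052, 1.401, -0, 1.689, -0.07], TCP at [211.605, -480.489, 231.323] pointing down, gripper open.
Joint ranges: [-2.9, 2.9], [-0.91, 2.17], [0.12, 2.37], [-1.06, 4.2], [0.26, 2.73], [-2.93, 2.93]. Speed limits (rad/s): [2.57, 2.57, 3.01, 3.14, 3.14, 3.14].

## Interface

Orientations are given as a unit quaternion [x, y, z, w].
In Python, from station import ctrl gives the robot as it stands.
- The arm moves only by the tool step_arm, never from a script. Its argument "plan" is a list of rows, each a list of 7 numbers: the turn, a rotation vector about the tool's x, y, z in degrees, then the shift along the tool's x, y, z in mm, then the finger opening in mm, from 0 to 85.4. A call has 1 to 5 rows; each row is the pose to reach, as a shift and turn from the pose measured when the call began, along the tool's axes at that moment; what a row does not reach only later rows make up. A row lasts 1/10 s, in which the tool goes at most 50 mm and 8.59 degrees, less where a joint would pass 70% of its speed; a pose out of reach is approached as far as the arm can. A call with a gripper value outside its range is refused whole. The fingers move at their own pace and stop on an object; "grip_force" is the grip in N (left out, the last holds). Time passes only in rows, so rows that repeat a pose let the fingers close. It gives the time, the measured TCP pose, the force and the opening at its end, in the units of the state.
- ctrl.get_obs(): the state, without advancing time (a new reading comes with each control period).
- ctrl.grab_frame(name): name is "scene" or "top"; returns (picture, depth): 420x560x3 uint8, red, green, blue; 420x560 float32, mm along the optical axis (not along the pixel's ray), 0 where there is no reading.
- ctrl.camera_info(name): a dict with "intrinsics" (3x3 intrinsics, pixels), "rvec" (rotation vector, rad) and "tvec" (3), from world to camera coordinates, as OpenCV has them. Camera axes: x right, y down, z forward; pixel columns grow to the right and rows downward; lengths in mm; the calibration is good to about 2 mm. A picture is of the moment at which its call begins. camera_info takes no time and is no camera call.
- ctrl.close_job(): hands the job in, once; it reports no verdict.
The state is a dict: "clock": time; "joint_pos": joint angles; "qvel": joint speeds; "joint_torque": joint torques, N m; "eef_pos": TCP position; "ee_rot": TCP orientation; "force": force on the tool from outside, world axes, zero at the start; "wrist_torque": the same for the moment, N m; "opening": finger opening in mm.
Only numpy, scipy, OpenCV 4.12 (cv2) and the standard library are available. Lean on these libraries where they do the work, as an engineer would, in place of code of your own. Each camera call takes 0.05 s, during which the arm holds its last target. There are 200 camera calls.

## Working session

There is one attempt and no reset: what is moved stays moved. The work goes in short steps, Python scripts to look and compute and a tool call to move; the robot and the scene stay as the last step left them, time stands still between calls to the robot, and variables do not carry over. Pictures are saved under pics/ and viewed, about 8 in all and at most 12, crops included, and the job is handed in when it is done.

Besides the shell and the picture viewer there is one more tool, called after "Call:" by a JSON object that holds its "api" and its "payload". step_arm: Moves the arm, as the interface text tells. Its arguments: {"type":"object","properties":{"plan":{"type":"array"},"grip_force":{"type":"number"}},"required":["plan"]}

```bash
mkdir -p pics; ls; cat > h.py <<'E'
import numpy as np, cv2
from station import ctrl
from scipy.spatial.transform import Rotation as R
def cam(n):
    c=ctrl.camera_info(n); return np.array(c["intrinsics"]),R.from_rotvec(np.ravel(c["rvec"])).as_matrix(),np.ravel(c["tvec"])
def grab(n,tag):
    p,d=ctrl.grab_frame(n); np.savez(f"pics/{tag}.npz",p=p,d=d); cv2.imwrite(f"pics/{tag}.png",p[:,:,::-1]); return p,d
def world(n,d):
    K,Rm,t=cam(n); v,u=np.mgrid[:d.shape[0],:d.shape[1]]
    r=np.stack([(u-K[0,2])/K[0,0],(v-K[1,2])/K[1,1],np.ones_like(u,float)],-1)*d[...,None]
    return (r-t)@Rm
def proj(n,P):
    K,Rm,t=cam(n); q=(Rm@np.array(P,float).reshape(-1,3).T).T+t; q=q@K.T; return q[:,:2]/q[:,2:]
E
python3 - <<'E'
from h import *
for n in("scene","top"):
    p,d=grab(n,n+"0"); K,Rm,t=cam(n); print(n,K.tolist(),(-Rm.T@t).round(),Rm[2].round(2))
a=[cv2.imread(f"pics/{n}0.png") for n in("scene","top")]
print(ctrl.get_obs())
E
```

```text
pics
scene [[408.3934576608147, 0.0, 274.8293742959022], [0.0, 408.3934576608147, 204.73345119636681], [0.0, 0.0, 1.0]] [1032. -805.  697.] [-0.4   0.72 -0.57]
top [[415.80914738724357, 0.0, 275.2005225995606], [0.0, 415.80914738724357, 207.9956329174345], [0.0, 0.0, 1.0]] [ 397.  -23. 1283.] [ 0.14  0.02 -0.99]
{'clock': 0.1, 'joint_pos': array([-1.22632776e+00,  5.27759638e-02,  1.40165117e+00, -4.11333250e-05,
        1.68860825e+00, -7.03327474e-02]), 'qvel': array([ 5.70170799e-04, -1.20204951e-04, -1.95779464e-03, -3.22070131e-05,
       -2.97979034e-04,  7.78639911e-04]), 'joint_torque': array([ 1.16876952e-03, -3.82580245e+01, -3.60985708e+01, -4.11146641e-05,
        4.74424276e-03,  2.02559113e-05]), 'eef_pos': array([ 211.47899321, -480.21555703,  230.54138707]), 'ee_rot': array([ 9.78569708e-01,  2.05914558e-01, -1.18800631e-04, -7.11806043e-04]), 'force': array([-0.16986262, -0.00343196, -0.01632539]), 'wrist_torque': array([ 0.02982581,  0.00010307, -0.01299543]), 'opening': 85.276189186483}
```

View pics/scene0.png

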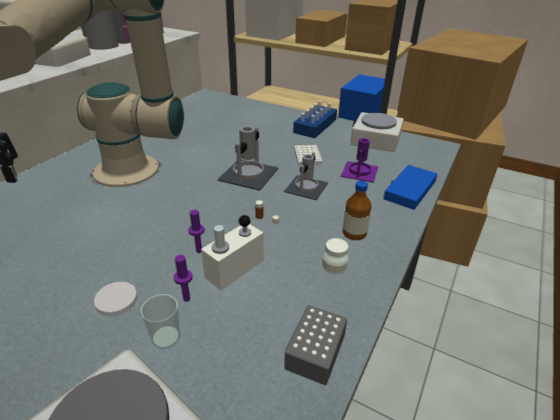

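View pics/top0.png

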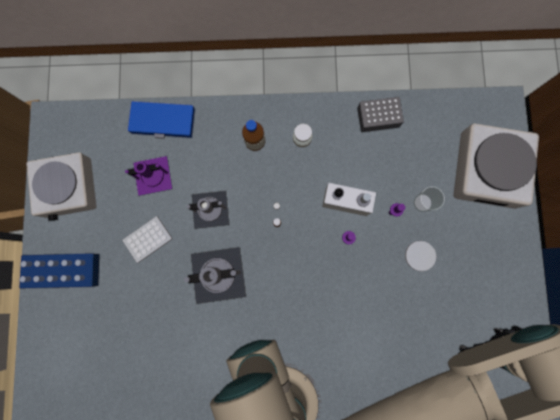

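Scene image: candidate stands are the large grey one (248,160), the small grey one (307,177) and a purple one (360,160). I choose the small grey one; in the top view it is at (210,208), about 36 px, or 110 mm. Candidate pushers are the grey handle in the rack (220,238), the black-ball tamper (245,222), and purple look-alikes at (197,225) and (182,275). I choose the grey handle, top view (366,199).

```bash
python3 - <<'E'
from h import *
S=np.load("pics/scene0.npz");T=np.load("pics/top0.npz")
WS=world("scene",S["d"]);WT=world("top",T["d"])
# rack top: T pixels
def roi(W,P,x0,x1,y0,y1,zlo,zhi):
    w=W[y0:y1,x0:x1].reshape(-1,3); p=P[y0:y1,x0:x1].reshape(-1,3).astype(int)
    m=(w[:,2]>zlo)&(w[:,2]<zhi)&(abs(w[:,0])<900); return w[m],p[m]
def rect(n,w):
    r=cv2.minAreaRect(w[:,:2].astype(np.float32)); print(n,len(w),"z",np.median(w[:,2]).round(1),"rect",np.round(r[0],1),np.round(r[1],1),round(r[2],1))
rect("rack top T",roi(WT,T["p"],318,384,175,222,80,100)[0])
rect("rack top S",roi(WS,S["p"],195,275,215,290,80,100)[0])
for n,a in (("T",roi(WT,T["p"],355,380,185,215,125,170)),("S",roi(WS,S["p"],205,235,220,255,125,170))):
    w=a[0];print("handle",n,len(w),w.mean(0).round(1),w.min(0).round(1),w.max(0).round(1)); 
    t=w[w[:,2]>w[:,2].max()-6]; rect("handle top",t)
for n,W,I,b in (("T",WT,T,(188,232,188,230)),("S",WS,S,(283,330,150,198))):
    rect("base "+n,roi(W,I["p"],*b,1,12)[0])
    w=roi(W,I["p"],*b,108,135)[0]; print("barrel z hist",np.histogram(w[:,2],bins=range(100,140,4))[0]); rect("barreltop",w)
    w=roi(W,I["p"],*b,98,108)[0]; rect("posts",w)
for n,W in(("T",WT),("S",WS)):
    b=(188,232,188,230) if n=="T" else (283,330,150,198)
    I=T if n=="T" else S
    w=roi(W,I["p"],*b,60,140)[0];print(n,w.min(0).round(),w.max(0).round(),w.mean(0).round(1))
# crops
c1=cv2.resize(S["p"][205:290,170:280],None,fx=4.5,fy=4.5,interpolation=cv2.INTER_CUBIC)
c2=cv2.resize(S["p"][145:205,280:333],None,fx=5.5,fy=5.5,interpolation=cv2.INTER_CUBIC)
c3=cv2.resize(T["p"][180:225,315:405],None,fx=4,fy=4,interpolation=cv2.INTER_CUBIC)
c4=cv2.resize(T["p"][185:235,183:238],None,fx=4,fy=4,interpolation=cv2.INTER_CUBIC)
out=np.zeros((600,800,3),np.uint8)
for c,(y,x) in((c1,(0,0)),(c2,(0,500)),(c3,(390,0)),(c4,(390,500))):
    h=min(c.shape[0],600-y);ww=min(c.shape[1],800-x); out[y:y+h,x:x+ww]=c[:h,:ww]
cv2.imwrite("pics/crop1.png",out[:,:,::-1])
E
```

```text
rack top T 846 z 90.1 rect [ 593.9 -214.2] [140.3  61.6] 76.6
rack top S 1106 z 91.5 rect [ 553.9 -205.6] [141.4 138.2] 76.0
handle T 62 [ 583.3 -249.6  145.4] [ 573.9 -259.8  126.1] [ 593.8 -240.   153.5]
handle top 29 z 148.9 rect [ 584.8 -251.3] [16.7 17.2] 86.3
handle S 132 [ 584.8 -255.1  141.9] [ 572.3 -262.8  125.2] [ 593.6 -240.3  152.1]
handle top 57 z 149.5 rect [ 582.5 -250.9] [19.1 19.6] 30.9
base T 1054 z 5.9 rect [583. 211.] [137.9 130. ] 88.7
barrel z hist [ 0  0 30 45  7  0  0  0  0]
barreltop 82 z 112.5 rect [581. 194.] [59.9 32.3] 87.6
posts 59 z 100.5 rect [577.  206.5] [96.2 26.6] 89.2
base S 1304 z 3.5 rect [542.1 302.5] [171.6 331.8] 28.5
barrel z hist [ 0  0 23 41  0  0  0  0  0]
barreltop 64 z 112.9 rect [579.  207.1] [34.5 31.8] 82.5
posts 75 z 102.2 rect [580.9 207.5] [104.4  29.4] 87.4
T [564. 157.  60.] [598. 255. 117.] [580.1 205.8  98.5]
S [563. 154.  60.] [597. 260. 116.] [583.6 194.3  93.8]
```

View pics/crop1.png

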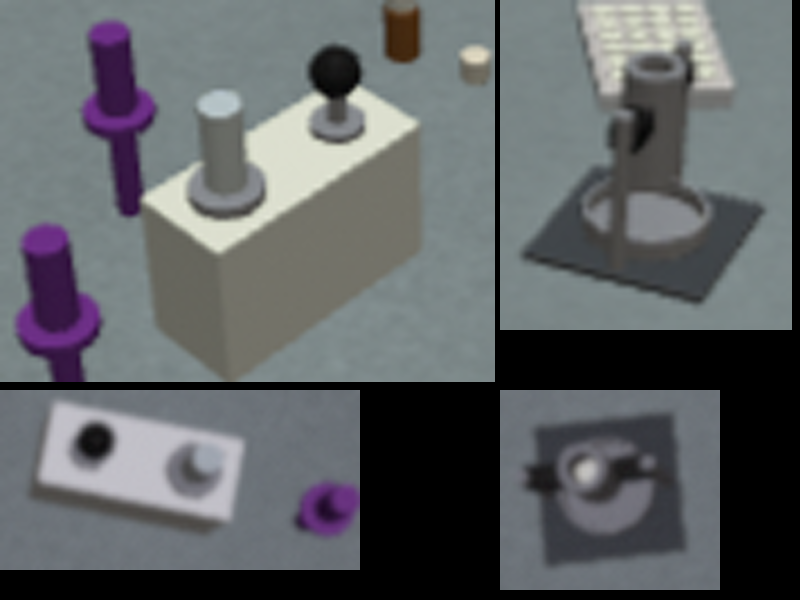

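```bash
python3 - <<'E'
from h import *
from scipy.optimize import least_squares
D={n:np.load(f"pics/{n}0.npz") for n in("scene","top")}
for n in D:
    p=D[n]["p"].astype(int);W=world(n,D[n]["d"]);w=W.reshape(-1,3);c=p.reshape(-1,3)
    pur=(c[:,2]-c[:,1]>40)&(c[:,0]-c[:,1]>20)
    def cyl(name,cx,cy,r,zl,zh,rad=35):
        m=(np.hypot(w[:,0]-cx,w[:,1]-cy)<rad)&(w[:,2]>zl)&(w[:,2]<zh)&~pur; q=w[m]
        f=lambda x:np.hypot(q[:,0]-x[0],q[:,1]-x[1])-r
        s=least_squares(f,[cx,cy],loss="soft_l1"); print(n,name,len(q),s.x.round(1),"res",np.median(abs(s.fun)).round(2),"zmax",np.sort(q[:,2])[-8:].round(1))
    cyl("handle side",585,-251,11,103,143,20); cyl("barrel side",580,206,18,60,108,30)
    m=(np.hypot(w[:,0]-585,w[:,1]+251)<25)&(w[:,2]>94)&(w[:,2]<101);print("collar top z",w[m].mean(0).round(1),m.sum())
    m=(np.hypot(w[:,0]-585,w[:,1]+251)<14)&(w[:,2]>143)&(w[:,2]<152);print("handle top",w[m].mean(0).round(1),m.sum(),"z90",np.percentile(w[m][:,2],80))
    br=c.min(1)>120
    m=(np.hypot(w[:,0]-594,w[:,1]+214)<85)&(w[:,2]>86)&(w[:,2]<94)&~pur
    r=cv2.minAreaRect(w[m][:,:2].astype(np.float32));print("rack",np.round(r[0],1),np.round(r[1],1),round(r[2],1),"z",w[m][:,2].mean())
    m=(np.hypot(w[:,0]-580,w[:,1]-206)<85)&(w[:,2]>2)&(w[:,2]<10)&(c.max(1)<75)
    r=cv2.minAreaRect(w[m][:,:2].astype(np.float32));print("base",np.round(r[0],1),np.round(r[1],1),round(r[2],1),"z",w[m][:,2].mean())
    lab=cv2.connectedComponentsWithStats((pur.reshape(p.shape[:2])).astype(np.uint8))
    for i in range(1,lab[0]):
        q=W[lab[1]==i]; 
        if len(q)>40: print("purple",q.mean(0).round(),q.min(0).round(),q.max(0).round())
    for nm,(a,b) in {"bottle":(357,215),"vial":(259,210),"jar":(336,253),"sfrit":(276,219)}.items():
        if n=="scene": print(nm,W[b,a].round())
E
```

```text
scene handle side 138 [ 580.9 -250.4] res 0.57 zmax [141.3 141.4 141.7 141.9 142.  142.1 142.5 142.8]
scene barrel side 129 [577.4 207.7] res 1.1 zmax [106.5 106.7 106.9 106.9 107.6 107.7 107.8 108. ]
collar top z [ 586.  -257.3   98.4] 113
handle top [ 583.4 -252.8  148.4] 69 z90 150.01208506190667
rack [ 589.8 -214.4] [141.3  63.8] 76.2 z 91.21852076388063
base [581.6 204.1] [104.4 104.3] 4.9 z 7.317441806620445
purple [697. 376.  32.] [ 631. -805.    2.] [1032.  451.  697.]
purple [ 488. -219.   90.] [ 361. -805.    0.] [1032.  -65.  697.]
purple [ 559. -355.   82.] [ 536. -371.    4.] [ 574. -332.  128.]
bottle [804.  33.  86.]
vial [537.  -9.  32.]
jar [ 807. -109.   68.]
sfrit [588.  -3.  15.]
top handle side 27 [ 585.2 -251.3] res 0.33 zmax [134.  134.4 134.9 137.3 137.5 138.2 141.8 143. ]
top barrel side 121 [583.1 201.2] res 4.44 zmax [104.2 104.6 105.4 106.  106.3 107.4 107.8 107.9]
collar top z [ 581.1 -246.2   97.9] 70
handle top [ 584.2 -250.4  147.9] 49 z90 149.60336109919476
rack [ 593.6 -214.2] [140.2  61.3] 76.4 z 89.95460116089512
base [579.7 208.8] [103.7 105.7] 5.0 z 6.237742184109748
purple [683. 381.  31.] [397. -23.  -2.] [ 755.  452. 1283.]
purple [ 554. -346.   94.] [ 538. -365.   21.] [ 575. -331.  130.]
purple [ 476. -204.   95.] [ 461. -225.   70.] [ 496. -188.  128.]
```

Call:
{"api": "step_arm", "payload": {"plan": [[0,0,-8,47,-6.5,0,85],[0,0,-16,94,-13,0,85],[0,0,-24,141,-19.5,0,85],[0,0,-32,188,-26,0,85],[0,0,-40,235,-32.5,0,85]]}}

```text
clock: 0.6
eef_pos: [414.8, -354.4, 230.3]
ee_rot: [0.848, 0.531, 0.0, -0.001]
force: [-0.6, -0.9, 0.9]
opening: 85.1
```

```bash
cat >> h.py <<'E'
def go(x,y,z,jaw=-13.4):
    "remaining shift/turn in tool axes to reach TCP xyz, tool down, tool y at world angle jaw (deg)"
    o=ctrl.get_obs(); A=R.from_quat(o["ee_rot"]); a=np.radians(jaw)
    Y=np.array([np.cos(a),np.sin(a),0]);Z=np.array([0,0,-1.]);B=np.stack([np.cross(Y,Z),Y,Z],1)
    print("t",round(o["clock"],2),"pos",o["eef_pos"].round(2),"F",o["force"].round(2),"M",o["wrist_torque"].round(3),"open",round(float(o["opening"]),2))
    print("turn",np.degrees((A.inv()*R.from_matrix(B)).as_rotvec()).round(2),"shift",A.inv().apply(np.array([x,y,z])-o["eef_pos"]).round(2))
E
python3 -c "
from h import *
go(583,-251,230)"
```

```text
t 0.6 pos [ 414.76 -354.39  230.26] F [-0.62 -0.9   0.91] M [-0.004  0.008 -0.026] open 85.07
turn [ -0.08  -0.07 -12.51] shift [166.52 106.14   0.27]
```

Call:
{"api": "step_arm", "payload": {"plan": [[0,0,-4,42,26,0,85],[0,0,-8,84,53,0,85],[0,0,-12.5,125,80,0,85],[0,0,-12.5,166.5,106,0,85],[0,0,-12.5,166.5,106,0,85]]}}

```text
clock: 1.1
eef_pos: [586.2, -246.7, 227.7]
ee_rot: [0.783, 0.622, 0.0, -0.003]
force: [0.4, -1.1, 0.1]
opening: 85.2
```

```bash
python3 -c "
from h import *
go(583,-251,108)"
```

```text
t 1.1 pos [ 586.24 -246.67  227.72] F [ 0.43 -1.06  0.09] M [ 0.07  -0.016 -0.011] open 85.21
turn [-0.23 -0.2   0.34] shift [ -5.37  -1.71 119.71]
```

Call:
{"api": "step_arm", "payload": {"plan": [[0,0,0,-5.4,-1.7,30,85],[0,0,0,-5.4,-1.7,60,85],[0,0,0,-5.4,-1.7,90,85],[0,0,0,-5.4,-1.7,118,85],[0,0,0,-5.4,-1.7,118,85]]}}

```text
clock: 1.6
eef_pos: [580.3, -250.1, 104.2]
ee_rot: [0.783, 0.622, -0.002, -0.007]
force: [-0.9, 0.3, -0.8]
opening: 85.0
```

```bash
python3 - <<'E'
from h import *
go(583,-251,108)
for n in("scene","top"): grab(n,n+"1")
a=cv2.imread("pics/scene1.png")[150:290,140:300];b=cv2.imread("pics/top1.png")[150:250,310:420]
cv2.imwrite("pics/c2.png",np.hstack([cv2.resize(a,(400,350)),cv2.resize(b,(385,350))]))
E
```

```text
t 1.6 pos [ 580.27 -250.1   104.18] F [-0.87  0.3  -0.82] M [ 0.016 -0.044 -0.021] open 84.98
turn [-0.77 -0.33  0.32] shift [-0.24  2.81 -3.86]
```

View pics/c2.png

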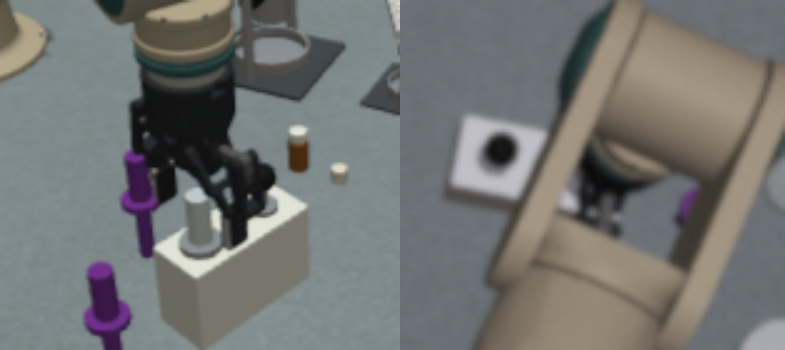

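The scene crop shows the fingertips at (165,200) and (232,245), either side of the handle at (198,225), so it's centred. I trim the pose and close.

Call:
{"api": "step_arm", "payload": {"plan": [[-0.8,-0.3,0.3,0,2.8,-3.8,85],[-0.8,-0.3,0.3,0,2.8,-3.8,85],[-0.8,-0.3,0.3,0,2.8,-3.8,85]]}}

```text
clock: 2.0
eef_pos: [586.1, -252.2, 115.6]
ee_rot: [0.785, 0.62, 0.003, 0.005]
force: [-0.1, 0.6, -0.0]
opening: 85.0
```

```bash
python3 -c "
from h import *
go(583,-251,108)"
```

```text
t 2.0 pos [ 586.11 -252.2   115.65] F [-0.14  0.62 -0.01] M [ 0.026 -0.033 -0.057] open 84.95
turn [0.69 0.13 0.02] shift [ 0.46 -3.39  7.61]
```

Call:
{"api": "step_arm", "payload": {"plan": [[0.4,0.1,0,0.3,-2,4,85],[0.4,0.1,0,0.3,-2,4,85],[0.4,0.1,0,0.3,-2,4,85],[0.4,0.1,0,0.3,-2,4,85],[0.4,0.1,0,0.3,-2,4,85]]}}

```text
clock: 2.5
eef_pos: [584.3, -251.4, 111.6]
ee_rot: [0.785, 0.62, 0.001, 0.002]
force: [0.2, -0.2, 0.2]
opening: 85.1
```

```bash
python3 -c "
from h import *
go(583,-251,108)
print(ctrl.get_obs()['qvel'].round(3))"
```

```text
t 2.5 pos [ 584.27 -251.44  111.59] F [ 0.21 -0.18  0.22] M [-0.022 -0.039 -0.041] open 85.14
turn [0.29 0.03 0.02] shift [ 0.14 -1.35  3.58]
[ 0.002 -0.001 -0.001  0.001  0.001  0.001]
```

Call:
{"api": "step_arm", "payload": {"plan": [[0.3,0,0,0,-1.3,3,85],[0.3,0,0,0,-1.3,3,40],[0.3,0,0,0,-1.3,3,18],[0.3,0,0,0,-1.3,3,18],[0.3,0,0,0,-1.3,3,18]], "grip_force": 70}}

```text
clock: 3.0
eef_pos: [583.1, -251.2, 108.7]
ee_rot: [0.785, 0.62, -0.0, 0.0]
force: [-0.6, -0.0, -0.0]
opening: 27.8
```

Call:
{"api": "step_arm", "payload": {"plan": [[0,0,0,0,0,0,18],[0,0,0,0,0,0,18],[0,0,0,0,0,0,18],[0,0,0,0,0,0,18],[0,0,0,0,0,0,18]]}}

```text
clock: 3.5
eef_pos: [583.1, -251.2, 108.8]
ee_rot: [0.785, 0.62, -0.0, 0.0]
force: [-0.7, 0.3, 1.5]
opening: 20.6
```

```bash
python3 -c "
from h import *
go(583,-251,108)
print(ctrl.get_obs()['qvel'].round(3))"
```

```text
t 3.5 pos [ 583.07 -251.23  108.83] F [-0.71  0.26  1.46] M [0.039 0.161 0.02 ] open 20.64
turn [0.   0.04 0.02] shift [ 0.21 -0.12  0.82]
[-0.001 -0.     0.001 -0.001  0.001  0.   ]
```

Call:
{"api": "step_arm", "payload": {"plan": [[0,0,0,0,0,-10,18],[0,0,0,0,0,-35,18],[0,0,0,0,0,-65,18],[0,0,0,0,0,-95,18],[0,0,0,0,0,-120,18]]}}

```text
clock: 4.0
eef_pos: [583.1, -251.1, 230.8]
ee_rot: [0.785, 0.62, 0.0, 0.001]
force: [1.2, -0.9, -3.3]
opening: 20.0
```

```bash
python3 - <<'E'
from h import *
go(579.5,206.5,230)
E
```

```text
t 4.0 pos [ 583.11 -251.09  230.8 ] F [ 1.2  -0.85 -3.29] M [-0.005 -0.013  0.066] open 20.02
turn [0.06 0.04 0.03] shift [ 4.4435e+02 -1.0936e+02  3.7000e-01]
```

Call:
{"api": "step_arm", "payload": {"plan": [[0,0,0,20,-5,0,18],[0,0,0,60,-14.8,0,18],[0,0,0,100,-24.6,0,18],[0,0,0,140,-34.5,0,18],[0,0,0,180,-44.3,0,18]]}}

```text
clock: 4.5
eef_pos: [580.8, -63.2, 229.4]
ee_rot: [0.785, 0.62, -0.001, -0.0]
force: [0.9, -0.7, -2.9]
opening: 20.2
```

Call:
{"api": "step_arm", "payload": {"plan": [[0,0,0,40,-9.8,0,18],[0,0,0,80,-19.7,0,18],[0,0,0,120,-29.5,0,18],[0,0,0,160,-39.4,0,18],[0,0,0,190,-46.8,0,18]]}}

```text
clock: 5.0
eef_pos: [577.8, 135.8, 228.1]
ee_rot: [0.784, 0.621, -0.001, -0.001]
force: [-0.4, -0.3, -3.2]
opening: 20.7
```

```bash
python3 - <<'E'
from h import *
go(579.5,206.5,230)
E
```

```text
t 5.0 pos [577.76 135.8  228.12] F [-0.42 -0.29 -3.17] M [ 0.012 -0.009 -0.032] open 20.66
turn [-0.19  0.03  0.17] shift [ 69.22 -14.49  -1.87]
```

Call:
{"api": "step_arm", "payload": {"plan": [[-0.1,0,0.1,25,-5,-1,18],[-0.1,0,0.1,50,-10,-1.5,18],[-0.2,0,0.2,69,-14.5,-2,18],[-0.2,0,0.2,69,-14.5,-2,18],[-0.2,0,0.2,69,-14.5,-2,18]]}}

```text
clock: 5.5
eef_pos: [578.7, 206.8, 229.1]
ee_rot: [0.785, 0.62, -0.001, -0.0]
force: [-0.6, -0.3, -3.2]
opening: 20.5
```

Call:
{"api": "step_arm", "payload": {"plan": [[0,0,0,0,0,0,18],[0,0,0,0,0,0,18]]}}

```text
clock: 5.7
eef_pos: [578.5, 206.1, 228.7]
ee_rot: [0.785, 0.62, -0.001, -0.0]
force: [0.3, 0.7, -2.7]
opening: 20.0
```

```bash
python3 - <<'E'
from h import *
go(579.5,206.5,230)
for n in("scene","top"): grab(n,n+"2")
print(proj("scene",[[579.5,206.5,88],[579.5,206.5,212],[579.5,206.5,144]]),proj("top",[[579.5,206.5,116]]))
a=cv2.imread("pics/scene2.png")[80:205,265:350];b=cv2.imread("pics/top2.png")[160:260,160:260]
cv2.imwrite("pics/c3.png",np.hstack([cv2.resize(a,None,fx=4.8,fy=4.8,interpolation=cv2.INTER_CUBIC),cv2.resize(b,(390,600))]))
E
```

```text
t 5.7 pos [578.5  206.11 228.66] F [ 0.33  0.7  -2.73] M [-0.024 -0.036  0.002] open 20.0
turn [-0.12  0.12 -0.01] shift [ 0.61  0.88 -1.34]
[[307.20370744 164.06870223]
 [309.49628963 126.44448821]
 [308.20635685 147.61393954]] [[203.68173321 203.98188245]]
```

View pics/c3.png

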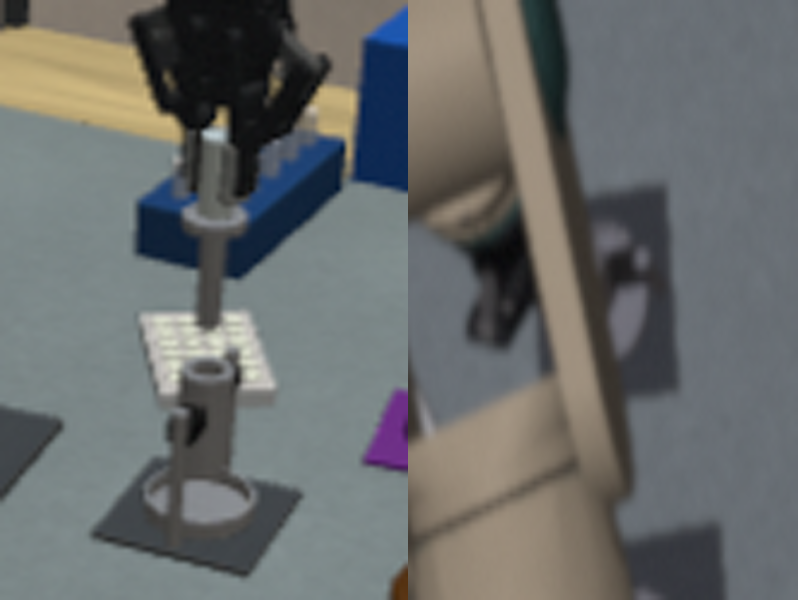

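```bash
cat > fit.py <<'E'
from h import *
from scipy.optimize import least_squares
def cyl(w,cx,cy,r,zl,zh,rad,cam):
    m=(np.hypot(w[:,0]-cx,w[:,1]-cy)<rad)&(w[:,2]>zl)&(w[:,2]<zh); q=w[m]
    v=np.array(cam[:2])-[cx,cy]; v/=np.linalg.norm(v)
    f=lambda x:np.hypot(q[:,0]-x[0],q[:,1]-x[1])-r
    s=least_squares(f,[cx,cy],loss="soft_l1",f_scale=0.5); return s.x.round(2),len(q),np.median(abs(s.fun)).round(2)
if __name__=="__main__":
    for tag in("scene0","scene2"):
        d=np.load(f"pics/{tag}.npz")["d"]; w=world("scene",d).reshape(-1,3)
        C=(1032,-805)
        for zl,zh in((25,60),(60,85),(85,112),(40,112)): print(tag,"barrel",zl,zh,cyl(w,579,207,18,zl,zh,22,C))
        if tag=="scene2":
            for zl,zh in((148,172),(172,200),(148,200)): print("rod",zl,zh,cyl(w,579,207,8,zl,zh,14,C))
    # edge columns in scene picture: rows of rod and barrel
    p=np.load("pics/scene2.npz")["p"].astype(float).mean(2)
    for r in list(range(130,147,2))+list(range(158,178,3)): print(r,p[r,296:322].round().astype(int))
    K,Rm,t=cam("scene")
    P=[[579.5,206.5,z] for z in range(40,210,10)]
    print(proj("scene",P).round(1).tolist())
E
python3 fit.py
```

```text
Traceback (most recent call last):
  File "fit.py", line 12, in <module>
    for zl,zh in((25,60),(60,85),(85,112),(40,112)): print(tag,"barrel",zl,zh,cyl(w,579,207,18,zl,zh,22,C))
                                                                              ~~~^^^^^^^^^^^^^^^^^^^^^^^^^
  File "fit.py", line 5, in cyl
    v=np.array(cam[:2])-[cx,cy]; v/=np.linalg.norm(v)
                                 ^^^^^^^^^^^^^^^^^^^^
numpy._core._exceptions._UFuncOutputCastingError: Cannot cast ufunc 'divide' output from dtype('float64') to dtype('int64') with casting rule 'same_kind'
```

```bash
sed -i '/v=np.array(cam/d' fit.py; python3 fit.py
```

```text
scene0 barrel 25 60 (array([577.95, 209.52]), 38, np.float64(1.35))
scene0 barrel 60 85 (array([577.37, 207.6 ]), 51, np.float64(0.6))
scene0 barrel 85 112 (array([577.45, 208.63]), 90, np.float64(1.3))
scene0 barrel 40 112 (array([577.63, 208.57]), 179, np.float64(1.18))
scene2 barrel 25 60 (array([577.44, 209.19]), 37, np.float64(1.41))
scene2 barrel 60 85 (array([577.57, 208.6 ]), 53, np.float64(1.03))
scene2 barrel 85 112 (array([578.2 , 208.43]), 87, np.float64(1.22))
scene2 barrel 40 112 (array([577.82, 208.71]), 177, np.float64(1.27))
rod 148 172 (array([577.55, 205.78]), 40, np.float64(0.89))
rod 172 200 (array([577.82, 206.67]), 46, np.float64(1.06))
rod 148 200 (array([577.74, 206.24]), 86, np.float64(0.87))
130 [33 33 33 35 34 35 34 34 35 33 46 61 68 71 74 70 50 37 35 36 36 35 36 37
 37 36]
132 [33 34 33 34 33 33 34 35 35 35 47 63 69 72 75 66 47 35 35 36 37 36 35 36
 37 63]
134 [121 104  95  70  52  41  34  33  34  34  48  63  70  73  74  62  42  35
  35  35  37  35  36  79 113 127]
136 [131 131 132 131 131 127 125 122 121 119  85  66  70  73  74  60  41  34
  35  35  49 1
[... 924 characters left out ...]
 117  75  67  81  74  45  24  17  25  64  77  77  77  75  81
 120 133 132 132 132 131 130 130]
170 [131 131 132  96  55  64  75  64  33  12  31  61  75  76  77  76  74  94
 124 133 132 133 133 133 134 134]
173 [132 132 132 133 102  75  74  68  63  69  73  75  77  77  77  76  74 103
 128 134 134 134 134 135 134 133]
176 [ 88  74  75  75  70  70  74  71  70  72  73  75  76  76  77  75  75 118
 132 134 135 135 134 133 133 134]
[[306.4, 177.5], [306.6, 174.8], [306.7, 172.0], [306.9, 169.2], [307.1, 166.4], [307.2, 163.5], [307.4, 160.6], [307.6, 157.7], [307.8, 154.8], [308.0, 151.8], [308.1, 148.8], [308.3, 145.8], [308.5, 142.8], [308.7, 139.7], [308.9, 136.6], [309.1, 133.4], [309.3, 130.3]]
```

```bash
python3 - <<'E'
from h import *
go(579.5,209,217)
p=np.load("pics/top0.npz")["p"]
c=cv2.resize(p[188:230,190:232],(800,600)[1:]+(600,),interpolation=cv2.INTER_CUBIC)
cv2.imwrite("pics/c4.png",c[:,:,::-1])
print(proj("top",[[579.5,208,116],[579.5,226,116],[597.5,208,116],[579.5,208,8]]).round(2).tolist())
# top handle: predicted from TCP vs seen
print(proj("top",[[583.1,-251.2,148]]),)
for r in range(192,206): print(r,p[r,355:380].mean(1).round().astype(int))
E
```

```text
t 5.8 pos [578.7  206.17 228.98] F [-0.26 -0.57 -3.82] M [ 0.062  0.051 -0.027] open 20.51
turn [-0.09  0.1  -0.01] shift [ 2.96  0.14 11.97]
[[203.16, 204.0], [196.88, 204.16], [203.17, 197.77], [209.99, 209.19]]
[[366.97022771 196.65771803]]
192 [195 195 195 195 193 189 183 177 180 184 189 189 188 189 188 186 182 176
 171 164 149 125 115 113 115]
193 [195 195 195 191 184 171 158 150 153 164 175 179 180 183 187 192 193 193
 190 184 165 129 114 115 117]
194 [195 195 190 182 163 142 129 124 134 153 166 169 169 173 178 186 192 194
 194 190 169 129 113 115 116]
195 [194 192 180 159 139 124 116 113 132 158 167 167 167 168 172 177 184 193
 194 188 164 127 112 115 116]
196 [193 184 160 134 122 113 104 106 134 161 168 167 167 166 168 172 182 192
 192 181 153 123 114 114 114]
197 [190 173 143 123 115 104  90  96 130 159 166 167 166 168 167 175 186 194
 191 177 144 119 113 115 114]
198 [186 161 129 117 110  94  77  86 120 152 164 165 165 165 167 175 189 194
 192 173 138 117 114 114 114]
199 [181 151 122 115 107  88  73  75  97 130 151 159 160 157 153 166 187 195
 190 170 134 116 113 113 113]
200 [181 151 120 114 110  91  74  71  78  98 120 134 139 138 138 160 186 194
 187 164 129 115 113 114 113]
201 [185 158 122 114 112  99  80  71  71  76  89 101 114 123 136 162 187 191
 183 159 126 115 114 113 112]
202 [190 168 134 117 116 108  94  81  79  76  84  95 111 126 144 171 190 193
 178 149 121 114 113 115 113]
203 [192 180 153 122 116 114 108 102 101 100 103 112 120 135 160 182 194 190
 175 142 119 115 113 115 114]
204 [195 189 170 139 117 116 116 116 115 116 118 122 133 151 177 191 194 190
 170 135 117 115 114 115 113]
205 [195 195 183 162 137 123 122 124 122 122 126 138 155 173 190 193 194 188
 165 130 116 115 116 114 113]
```

View pics/c4.png

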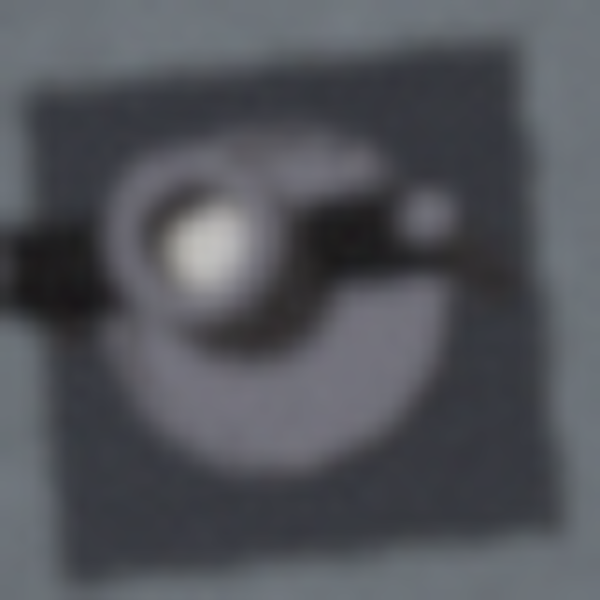

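The top crop shows the base corners at (28,95), (515,42), (562,530) and (70,578), plus the ring, and puts the axis near (578.3,207.3). The scene view gives about (579.9,209.3), so I aim in between at (579,208.3).

Call:
{"api": "step_arm", "payload": {"plan": [[0,0,0,2.2,0.2,4,18],[0,0,0,2.2,0.2,8,18],[0,0,0,2.2,0.2,12,18],[0,0,0,2.2,0.2,12,18],[0,0,0,2.2,0.2,12,18]]}}

```text
clock: 6.3
eef_pos: [579.3, 208.2, 216.8]
ee_rot: [0.785, 0.62, -0.001, -0.0]
force: [-0.3, -0.7, -3.5]
opening: 20.5
```

```bash
python3 - <<'E'
from h import *
go(579,208.3,205)
p,d=grab("scene","scene3")
go(579,208.3,205)
g=p.astype(float).mean(2)
for r in list(range(138,152,2))+list(range(158,180,3)): print(r,g[r,298:320].round().astype(int))
print(proj("scene",[[579,208.3,z] for z in range(40,180,10)]).round(1).tolist())
E
```

```text
t 6.3 pos [579.3  208.19 216.76] F [-0.27 -0.7  -3.53] M [-0.061 -0.03  -0.013] open 20.52
turn [-0.11  0.11 -0.02] shift [ 0.06 -0.3  11.76]
t 6.35 pos [579.4  208.24 217.06] F [-1.05 -0.03 -2.57] M [ 0.01 -0.01 -0.02] open 20.64
turn [-0.09  0.1  -0.01] shift [-0.02 -0.38 12.06]
138 [131 131 132 133 132 131 131 131 108  77  69  72  73  81 107 114 102 114
 127 131 130 130]
140 [132 130 131 130 131 131 130 128  96  70  70  72  74  82 118 130 130 131
 130 131 132 132]
142 [132 132 132 132 132 132 133 132 100  71  70  73  73  88 120 130 131 130
 131 131 131 132]
144 [129 129 129 130 130 132 132 131  93  67  69  72  73  90 129 141 141 149
 141 132 130 131]
146 [213 213 205 197 208 214 213 206 130  66  69  72  73 132 198 216 214 202
 190 152 128 129]
148 [205 204 204 191 191 204 209 183 113  67  70  72  72 113 187 208 208 207
 195 185 151 131]
150 [188 191 189 194 189 185 191 176 112  68  70  72  72 172 192 204 210 213
 206 193 163 137]
158 [185 175 199 212 138  90 118 127 128 119 113 111 119 127 125  89  38 131
 186 213 193 191]
161 [167 188 186 167 105  62  65  67  68  71  73  75  75  75  75  63 100 131
 137 136 136 136]
164 [113 113 111 102  75  47  42  44  58  60  71  75  76  76  75  77 106 115
 115 115 115 118]
167 [132 118  76  67  81  75  46  25  17  23  65  75  76  76  76  80 120 133
 132 133 132 131]
170 [132  97  55  63  74  65  35  11  30  63  75  77  76  77  75  94 124 132
 133 133 133 134]
173 [132 133 101  74  74  68  64  69  72  75  76  78  77  77  74 103 129 135
 134 135 135 135]
176 [ 75  76  70  70  75  71  71  72  73  75  76  76  77  75  75 119 133 133
 135 135 135 133]
179 [ 87  78  69  70  75  73  73  75  73  74  73  73  71  70  73  84  96 128
 121 120 132 136]
[[306.5, 177.2], [306.7, 174.5], [306.8, 171.7], [307.0, 168.9], [307.2, 166.1], [307.3, 163.2], [307.5, 160.3], [307.7, 157.4], [307.9, 154.5], [308.1, 151.5], [308.2, 148.5], [308.4, 145.5], [308.6, 142.5], [308.8, 139.4]]
```

Call:
{"api": "step_arm", "payload": {"plan": [[0,0,0,0.1,0.1,2,18],[0,0,0,0.1,0.1,4,18],[0,0,0,0.1,0.1,6,18],[0,0,0,0.1,0.1,8,18],[0,0,0,0.1,0.1,10,18]]}}

```text
clock: 6.85
eef_pos: [579.5, 208.3, 206.8]
ee_rot: [0.785, 0.62, -0.001, -0.0]
force: [-0.3, 0.2, -3.1]
opening: 20.1
```

Call:
{"api": "step_arm", "payload": {"plan": [[0,0,0,0,0,1.5,18],[0,0,0,0,0,3,18],[0,0,0,0,0,4.5,18],[0,0,0,0,0,6,18],[0,0,0,0,0,7.5,18]]}}

```text
clock: 7.35
eef_pos: [579.5, 208.3, 199.2]
ee_rot: [0.785, 0.62, -0.001, -0.0]
force: [-0.3, -0.4, -2.6]
opening: 20.2
```

Call:
{"api": "step_arm", "payload": {"plan": [[0,0,0,0,0,1.5,18],[0,0,0,0,0,3,18],[0,0,0,0,0,4.5,18],[0,0,0,0,0,6,18],[0,0,0,0,0,6,18]]}}

```text
clock: 7.85
eef_pos: [579.4, 208.3, 192.9]
ee_rot: [0.785, 0.62, -0.001, -0.0]
force: [-0.1, 0.1, -3.7]
opening: 20.4
```

```bash
python3 - <<'E'
from h import *
go(579.5,208.4,150)
E
```

```text
t 7.85 pos [579.35 208.26 192.89] F [-0.15  0.13 -3.69] M [ 0.042 -0.005 -0.011] open 20.39
turn [-0.11  0.11 -0.01] shift [ 0.26  0.2  42.89]
```

The tip is now at z of about 106.6, below any possible mouth height, with no contact force, so it's in the bore.

Call:
{"api": "step_arm", "payload": {"plan": [[0,0,0,0,0,2,18],[0,0,0,0,0,4,18],[0,0,0,0,0,6,18],[0,0,0,0,0,8,18],[0,0,0,0,0,10,18]]}}

```text
clock: 8.35
eef_pos: [579.3, 208.2, 182.6]
ee_rot: [0.785, 0.62, -0.001, -0.0]
force: [0.2, 0.6, -3.0]
opening: 20.4
```

Call:
{"api": "step_arm", "payload": {"plan": [[0,0,0,0,0,1,18],[0,0,0,0,0,2,18],[0,0,0,0,0,3,18],[0,0,0,0,0,4,18],[0,0,0,0,0,5,18]]}}

```text
clock: 8.85
eef_pos: [579.3, 208.2, 177.6]
ee_rot: [0.785, 0.62, -0.001, -0.0]
force: [0.6, -0.3, -3.7]
opening: 21.0
```

```bash
python3 - <<'E'
from h import *
go(579.5,208.4,150)
E
```

```text
t 8.85 pos [579.32 208.22 177.64] F [ 0.6  -0.27 -3.67] M [ 0.029  0.006 -0.039] open 20.99
turn [-0.11  0.12 -0.01] shift [ 0.27  0.19 27.64]
```

Call:
{"api": "step_arm", "payload": {"plan": [[0,0,0,0,0,1,18],[0,0,0,0,0,2,18],[0,0,0,0,0,3,18],[0,0,0,0,0,4,18],[0,0,0,0,0,5,18]]}}

```text
clock: 9.35
eef_pos: [579.6, 208.4, 174.1]
ee_rot: [0.785, 0.62, -0.001, 0.0]
force: [-2.4, -1.2, 7.3]
opening: 20.4
```

Call:
{"api": "step_arm", "payload": {"plan": [[0,0,0,0,0,1,18],[0,0,0,0,0,2,18],[0,0,0,0,0,3,18],[0,0,0,0,0,4,18],[0,0,0,0,0,5,18]]}}

```text
clock: 9.85
eef_pos: [580.2, 208.6, 171.3]
ee_rot: [0.785, 0.62, 0.001, 0.001]
force: [-1.9, -0.4, 8.3]
opening: 20.6
```

```bash
python3 - <<'E'
from h import *
go(579.5,208.4,150)
E
```

```text
t 9.85 pos [580.15 208.6  171.3 ] F [-1.92 -0.35  8.34] M [-0.172  0.708 -0.013] open 20.57
turn [ 0.13 -0.04 -0.  ] shift [-0.36 -0.63 21.3 ]
```

Call:
{"api": "step_arm", "payload": {"plan": [[-0.1,0,0,-0.1,-0.4,2,18],[-0.1,0,0,-0.2,-0.6,3.5,18],[-0.1,0,0,-0.2,-0.6,5,18],[-0.1,0,0,-0.2,-0.6,6.5,18],[-0.1,0,0,-0.2,-0.6,8,18]]}}

```text
clock: 10.35
eef_pos: [580.0, 208.8, 165.5]
ee_rot: [0.785, 0.62, 0.003, 0.002]
force: [-3.0, 0.2, 8.6]
opening: 20.5
```

```bash
python3 - <<'E'
from h import *
go(579.5,208.4,150)
E
```

```text
t 10.35 pos [579.97 208.78 165.5 ] F [-2.97  0.19  8.56] M [-0.185  0.896 -0.079] open 20.54
turn [ 0.36 -0.13 -0.  ] shift [-0.52 -0.47 15.5 ]
```

Call:
{"api": "step_arm", "payload": {"plan": [[0.4,-0.1,0,-0.2,-0.8,2,18],[0.4,-0.1,0,-0.3,-1,3.5,18],[0.4,-0.1,0,-0.3,-1,5,18],[0.4,-0.1,0,-0.3,-1,6.5,18],[0.4,-0.1,0,-0.3,-1,8,18]]}}

```text
clock: 10.85
eef_pos: [579.9, 208.8, 160.1]
ee_rot: [0.785, 0.62, 0.002, 0.001]
force: [-1.9, -1.4, 9.6]
opening: 20.4
```

```bash
python3 - <<'E'
from h import *
go(579.5,208.4,150)
E
```

```text
t 10.85 pos [579.94 208.83 160.1 ] F [-1.87 -1.45  9.64] M [-0.304  0.489  0.043] open 20.38
turn [ 0.19 -0.13 -0.01] shift [-0.54 -0.36 10.1 ]
```

Call:
{"api": "step_arm", "payload": {"plan": [[0.3,-0.1,0,-0.3,-0.7,2,18],[0.3,-0.1,0,-0.5,-0.8,3.5,18],[0.3,-0.1,0,-0.5,-0.8,5,18],[0.3,-0.1,0,-0.5,-0.8,6.5,18],[0.3,-0.1,0,-0.5,-0.8,8,18]]}}

```text
clock: 11.35
eef_pos: [580.0, 208.7, 154.6]
ee_rot: [0.785, 0.62, 0.001, -0.0]
force: [-1.4, -0.9, 10.5]
opening: 20.5
```

Call:
{"api": "step_arm", "payload": {"plan": [[0.2,-0.1,0,-0.3,-0.6,2,18],[0.2,-0.1,0,-0.4,-0.7,3.5,18],[0.2,-0.1,0,-0.4,-0.7,5,18],[0.2,-0.1,0,-0.4,-0.7,6,18],[0.2,-0.1,0,-0.4,-0.7,7,18]]}}

```text
clock: 11.85
eef_pos: [580.1, 208.6, 149.9]
ee_rot: [0.785, 0.62, 0.001, -0.0]
force: [-2.8, -0.6, 9.3]
opening: 20.5
```

```bash
python3 - <<'E'
from h import *
go(579.5,208.4,150)
E
```

```text
t 11.85 pos [580.08 208.61 149.85] F [-2.85 -0.57  9.31] M [-0.188  0.596  0.019] open 20.51
turn [ 0.09 -0.13 -0.02] shift [-0.34 -0.52 -0.15]
```

Call:
{"api": "step_arm", "payload": {"plan": [[0.1,-0.1,0,-0.3,-0.8,2,18],[0.1,-0.1,0,-0.4,-0.9,3,18],[0.1,-0.1,0,-0.4,-0.9,4,18],[0.1,-0.1,0,-0.4,-0.9,5,18],[0.1,-0.1,0,-0.4,-0.9,6,18]]}}

```text
clock: 12.35
eef_pos: [579.9, 208.6, 146.1]
ee_rot: [0.785, 0.62, 0.002, 0.0]
force: [-2.7, -0.3, 8.8]
opening: 20.3
```

Call:
{"api": "step_arm", "payload": {"plan": [[0.1,-0.1,0,-0.3,-0.8,2,18],[0.1,-0.1,0,-0.4,-0.9,3,18],[0.1,-0.1,0,-0.4,-0.9,4,18],[0.1,-0.1,0,-0.4,-0.9,5,18],[0.1,-0.1,0,-0.4,-0.9,6,18]]}}

```text
clock: 12.85
eef_pos: [579.8, 208.6, 142.3]
ee_rot: [0.785, 0.62, 0.002, 0.001]
force: [-1.9, -0.4, 9.7]
opening: 20.4
```

```bash
python3 - <<'E'
from h import *
go(579.5,208.4,150)
E
```

```text
t 12.85 pos [579.77 208.64 142.34] F [-1.92 -0.4   9.68] M [-0.125  0.564 -0.032] open 20.42
turn [ 0.25 -0.12 -0.02] shift [-0.28 -0.17 -7.67]
```

Call:
{"api": "step_arm", "payload": {"plan": [[0.3,-0.1,0,-0.3,-0.6,2,18],[0.3,-0.1,0,-0.3,-0.6,3,18],[0.3,-0.1,0,-0.3,-0.6,3.5,18],[0.3,-0.1,0,-0.3,-0.6,4,18],[0.3,-0.1,0,-0.3,-0.6,4.5,18]]}}

```text
clock: 13.35
eef_pos: [579.9, 208.7, 140.0]
ee_rot: [0.785, 0.62, 0.001, 0.0]
force: [-1.3, -0.6, 8.5]
opening: 20.5
```

Call:
{"api": "step_arm", "payload": {"plan": [[0.2,-0.1,0,-0.3,-0.6,1.5,18],[0.2,-0.1,0,-0.3,-0.6,2.5,18],[0.2,-0.1,0,-0.3,-0.6,3,18],[0.2,-0.1,0,-0.3,-0.6,3.5,18],[0.2,-0.1,0,-0.3,-0.6,4,18]]}}

```text
clock: 13.85
eef_pos: [579.9, 208.7, 137.7]
ee_rot: [0.785, 0.62, 0.001, -0.0]
force: [-1.4, -1.3, 7.8]
opening: 20.4
```

```bash
python3 - <<'E'
from h import *
go(579.5,208.4,150)
E
```

```text
t 13.85 pos [579.9  208.65 137.71] F [-1.41 -1.31  7.8 ] M [-0.219  0.548 -0.025] open 20.4
turn [ 0.05 -0.08 -0.02] shift [ -0.32  -0.32 -12.29]
```

Call:
{"api": "step_arm", "payload": {"plan": [[0,-0.1,0,-0.3,-0.6,1.5,18],[0,-0.1,0,-0.3,-0.6,2.5,18],[0,-0.1,0,-0.3,-0.6,3,18],[0,-0.1,0,-0.3,-0.6,3.5,18],[0,-0.1,0,-0.3,-0.6,4,18]]}}

```text
clock: 14.35
eef_pos: [579.5, 208.5, 134.8]
ee_rot: [0.785, 0.62, 0.001, 0.001]
force: [-1.7, -0.8, 6.2]
opening: 20.4
```

```bash
python3 - <<'E'
from h import *
go(579.5,208.4,150)
E
```

```text
t 14.35 pos [579.51 208.53 134.76] F [-1.68 -0.81  6.16] M [-0.217  0.605 -0.041] open 20.36
turn [ 0.12 -0.01 -0.02] shift [ -0.13   0.05 -15.24]
```

Call:
{"api": "step_arm", "payload": {"plan": [[0.1,0,0,-0.1,-0.4,1,18],[0.1,0,0,-0.1,-0.4,1.8,18],[0.1,0,0,-0.1,-0.4,2.4,18],[0.1,0,0,-0.1,-0.4,2.8,18],[0.1,0,0,-0.1,-0.4,3,18]]}}

```text
clock: 14.85
eef_pos: [578.9, 208.6, 131.4]
ee_rot: [0.785, 0.62, -0.0, -0.0]
force: [-1.3, 0.5, -0.1]
opening: 20.5
```

```bash
python3 - <<'E'
from h import *
go(579.5,208.4,150)
E
```

```text
t 14.85 pos [578.89 208.56 131.43] F [-1.29  0.54 -0.14] M [-0.056  0.213  0.001] open 20.51
turn [-0.02  0.01 -0.02] shift [-1.000e-02  6.200e-01 -1.857e+01]
```

The force dropped to about zero, so the frit has come free. Now I feel for the mouth.

Call:
{"api": "step_arm", "payload": {"plan": [[0,0,0,0,0,0.6,18],[0,0,0,0,0,1.2,18],[0,0,0,0,0,1.6,18],[0,0,0,0,0,2,18],[0,0,0,0,0,2,18]]}}

```text
clock: 15.35
eef_pos: [579.0, 208.6, 131.3]
ee_rot: [0.785, 0.62, 0.0, 0.0]
force: [-6.2, -2.1, 8.3]
opening: 20.8
```

```bash
python3 - <<'E'
from h import *
go(579.5,208.4,150)
E
```

```text
t 15.35 pos [579.   208.62 131.32] F [-6.18 -2.13  8.26] M [-0.319  1.059 -0.028] open 20.76
turn [ 0.04 -0.02 -0.01] shift [ -0.1    0.55 -18.68]
```

Call:
{"api": "step_arm", "payload": {"plan": [[0,0,0,0,-0.4,2,18],[0,0,0,0,-0.4,2.3,18],[0,0,0,0,-0.4,2.6,18],[0,0,0,0,-0.4,2.7,18],[0,0,0,0,-0.4,2.7,18]]}}

```text
clock: 15.85
eef_pos: [579.0, 208.7, 131.3]
ee_rot: [0.785, 0.62, 0.001, 0.001]
force: [-7.7, -3.2, 11.6]
opening: 20.3
```

```bash
python3 - <<'E'
from h import *
go(579.5,208.4,150)
p,d=grab("scene","scene4"); t,_=grab("top","top4")
go(579.5,208.4,150)
a=cv2.resize(p[120:205,265:350],(600,600),interpolation=cv2.INTER_CUBIC)
cv2.imwrite("pics/c5.png",a[:,:,::-1])
E
```

```text
t 15.85 pos [578.98 208.66 131.29] F [-7.74 -3.23 11.57] M [-0.555  1.187 -0.021] open 20.28
turn [ 0.16 -0.07 -0.02] shift [ -0.11   0.62 -18.71]
t 15.95 pos [579.01 208.63 131.3 ] F [-6.49 -2.2  11.45] M [-0.441  1.202  0.004] open 20.38
turn [ 0.16 -0.07 -0.02] shift [ -0.08   0.58 -18.7 ]
```

View pics/c5.png

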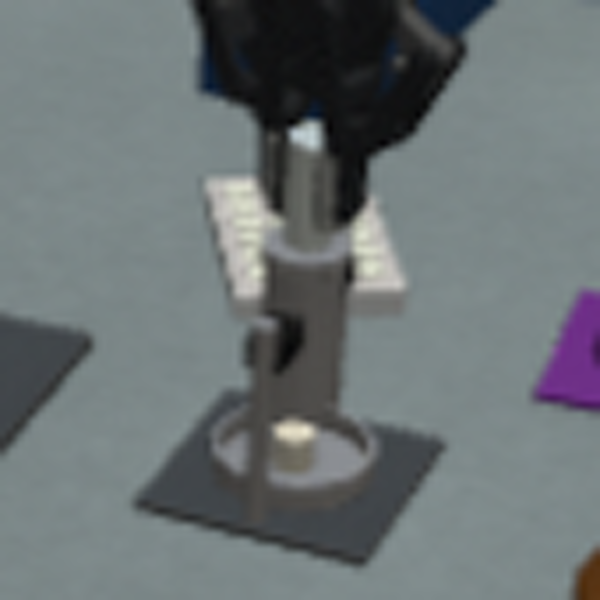

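The crop shows the collar seated on the mouth (310,250) and the frit lying in the tray (293,447). The press is about 14.5 N vertical. I withdraw.

Call:
{"api": "step_arm", "payload": {"plan": [[0.1,0,0,0,0,-3,18],[0.1,0,0,0,0,-12,18],[0.1,0,0,0,0,-25,18],[0.1,0,0,0,0,-40,18],[0.1,0,0,0,0,-55,18]]}}

```text
clock: 16.45
eef_pos: [579.0, 208.7, 187.9]
ee_rot: [0.785, 0.62, 0.001, 0.0]
force: [-0.2, 0.0, -3.0]
opening: 20.1
```

Call:
{"api": "step_arm", "payload": {"plan": [[0,0,0,0,0,-15,18],[0,0,0,0,0,-28,18],[0,0,0,0,0,-38,18],[0,0,0,0,0,-44,18],[0,0,0,0,0,-44,18]]}}

```text
clock: 16.95
eef_pos: [579.2, 208.7, 232.9]
ee_rot: [0.785, 0.62, 0.002, 0.0]
force: [0.1, -0.4, -1.6]
opening: 20.3
```

```bash
python3 - <<'E'
from h import *
go(583.1,-251.2,230)
E
```

```text
t 16.95 pos [579.15 208.71 232.88] F [ 0.13 -0.38 -1.61] M [-0.028  0.005 -0.029] open 20.27
turn [ 0.17 -0.13 -0.02] shift [-446.44  110.56    2.18]
```

Call:
{"api": "step_arm", "payload": {"plan": [[0,0,0,-20,5,0,18],[0,0,0,-60,14.8,0,18],[0,0,0,-100,24.7,0,18],[0,0,0,-140,34.6,0,18],[0,0,0,-180,44.5,0,18]]}}

```text
clock: 17.45
eef_pos: [580.2, 21.8, 231.6]
ee_rot: [0.785, 0.62, 0.001, -0.0]
force: [0.1, -0.9, -2.8]
opening: 20.3
```

Call:
{"api": "step_arm", "payload": {"plan": [[0,0,0,-40,9.9,0,18],[0,0,0,-80,19.8,0,18],[0,0,0,-120,29.7,0,18],[0,0,0,-160,39.6,0,18],[0,0,0,-190,47,0,18]]}}

```text
clock: 17.95
eef_pos: [581.1, -176.4, 230.2]
ee_rot: [0.785, 0.619, 0.001, -0.001]
force: [-0.0, 0.7, -2.9]
opening: 20.6
```

```bash
python3 - <<'E'
from h import *
go(583.1,-251.2,230)
E
```

```text
t 17.95 pos [ 581.15 -176.36  230.15] F [-0.01  0.75 -2.94] M [ 0.034 -0.015 -0.017] open 20.57
turn [-0.02 -0.1  -0.09] shift [-7.232e+01  1.935e+01  2.000e-02]
```

Call:
{"api": "step_arm", "payload": {"plan": [[0,-0.1,-0.1,-30,8,0,18],[0,-0.1,-0.1,-55,15,0,18],[0,-0.1,-0.1,-72,19,0,18],[0,-0.1,-0.1,-72,19,0,18],[0,-0.1,-0.1,-72,19,0,18]]}}

```text
clock: 18.45
eef_pos: [582.8, -250.3, 229.4]
ee_rot: [0.785, 0.62, -0.0, -0.001]
force: [0.3, 0.4, -3.3]
opening: 20.7
```

Call:
{"api": "step_arm", "payload": {"plan": [[0,0,0,0,0,0,18],[0,0,0,0,0,0,18],[0,0,0,0,0,0,18]]}}

```text
clock: 18.75
eef_pos: [583.0, -249.4, 229.6]
ee_rot: [0.784, 0.62, -0.0, -0.001]
force: [0.6, 1.1, -3.6]
opening: 20.4
```

```bash
python3 - <<'E'
from h import *
go(583.1,-251.2,190)
E
```

```text
t 18.75 pos [ 583.01 -249.45  229.61] F [ 0.63  1.1  -3.64] M [-0.018  0.019  0.02 ] open 20.38
turn [-0.06 -0.05  0.08] shift [-1.72  0.53 39.61]
```

Call:
{"api": "step_arm", "payload": {"plan": [[0,0,0,-1.7,0.5,10,18],[0,0,0,-1.7,0.5,22,18],[0,0,0,-1.7,0.5,34,18],[0,0,0,-1.7,0.5,40,18],[0,0,0,-1.7,0.5,40,18]]}}

```text
clock: 19.25
eef_pos: [582.4, -250.9, 187.5]
ee_rot: [0.784, 0.62, -0.001, -0.002]
force: [0.3, 0.7, -3.3]
opening: 20.3
```

```bash
python3 - <<'E'
from h import *
go(583.1,-251.2,112)
E
```

```text
t 19.25 pos [ 582.44 -250.9   187.51] F [ 0.32  0.74 -3.28] M [ 0.002 -0.    -0.008] open 20.3
turn [-0.25 -0.09  0.08] shift [-0.26  1.04 75.51]
```

Call:
{"api": "step_arm", "payload": {"plan": [[-0.1,0,0,-0.2,0.7,2.5,18],[-0.1,0,0,-0.2,0.7,5,18],[-0.1,0,0,-0.2,0.7,7.5,18],[-0.1,0,0,-0.2,0.7,10,18],[-0.1,0,0,-0.2,0.7,13,18]]}}

```text
clock: 19.75
eef_pos: [583.1, -251.3, 174.5]
ee_rot: [0.784, 0.62, -0.0, -0.001]
force: [-0.4, -0.3, -3.6]
opening: 20.6
```

Call:
{"api": "step_arm", "payload": {"plan": [[0,0,0,0,0,3,18],[0,0,0,0,0,6,18],[0,0,0,0,0,9,18],[0,0,0,0,0,12,18],[0,0,0,0,0,14,18]]}}

```text
clock: 20.25
eef_pos: [583.0, -251.2, 160.1]
ee_rot: [0.784, 0.62, -0.0, -0.001]
force: [-0.0, 0.8, -2.5]
opening: 20.6
```

```bash
python3 - <<'E'
from h import *
go(583.1,-251.2,112)
E
```

```text
t 20.25 pos [ 583.   -251.21  160.13] F [-0.01  0.82 -2.54] M [-0.001 -0.004 -0.043] open 20.6
turn [-0.14 -0.09  0.08] shift [-0.05  0.21 48.13]
```

The tip is in the hole, at z of about 74, with no contact force.

Call:
{"api": "step_arm", "payload": {"plan": [[0,0,0,0,0.1,8,18],[0,0,0,0,0.1,17,18],[0,0,0,0,0.1,26,18],[0,0,0,0,0.1,34,18],[0,0,0,0,0.1,40,18]]}}

```text
clock: 20.75
eef_pos: [582.7, -251.0, 118.8]
ee_rot: [0.784, 0.62, -0.0, -0.002]
force: [-0.9, -0.4, -4.1]
opening: 20.4
```

Call:
{"api": "step_arm", "payload": {"plan": [[0,0,0,0,0,2,18],[0,0,0,0,0,4,18],[0,0,0,0,0,5,18],[0,0,0,0,0,6,18],[0,0,0,0,0,7,18]]}}

```text
clock: 21.25
eef_pos: [582.9, -251.0, 112.1]
ee_rot: [0.784, 0.62, -0.0, -0.002]
force: [0.6, -0.4, -3.9]
opening: 20.8
```

```bash
python3 - <<'E'
from h import *
go(583.1,-251.2,108.8)
E
```

```text
t 21.25 pos [ 582.86 -251.04  112.14] F [ 0.6  -0.37 -3.89] M [-0.029 -0.005  0.024] open 20.8
turn [-0.17 -0.1   0.08] shift [-0.1   0.28  3.34]
```

Call:
{"api": "step_arm", "payload": {"plan": [[0,0,0,0,0.2,1,18],[0,0,0,0,0.2,2,18],[0,0,0,0,0.2,3,18],[0,0,0,0,0.2,4,18],[0,0,0,0,0.2,4.5,18]]}}

```text
clock: 21.75
eef_pos: [583.1, -251.1, 108.8]
ee_rot: [0.784, 0.62, -0.0, -0.001]
force: [-5.4, 1.5, 6.6]
opening: 20.3
```

```bash
python3 - <<'E'
from h import *
go(583.1,-251.2,108.8)
E
```

```text
t 21.75 pos [ 583.09 -251.13  108.85] F [-5.38  1.53  6.64] M [0.342 0.879 0.04 ] open 20.3
turn [-0.14 -0.09  0.08] shift [-0.06  0.03  0.05]
```

It's seated at the same height as the grasp (108.8). I relax and open.

Call:
{"api": "step_arm", "payload": {"plan": [[0,0,0,0,0,0.2,18],[0,0,0,0,0,0.2,24],[0,0,0,0,0,0.2,35],[0,0,0,0,0,0.2,60],[0,0,0,0,0,0,70]]}}

```text
clock: 22.25
eef_pos: [583.2, -251.2, 108.9]
ee_rot: [0.784, 0.62, -0.0, -0.001]
force: [0.8, -0.2, 0.2]
opening: 62.8
```

Call:
{"api": "step_arm", "payload": {"plan": [[0,0,0,0,0,0,75],[0,0,0,0,0,0,75],[0,0,0,0,0,0,75]]}}

```text
clock: 22.55
eef_pos: [583.2, -251.2, 108.8]
ee_rot: [0.784, 0.62, -0.0, -0.001]
force: [-0.1, 0.2, 1.2]
opening: 75.0
```

Call:
{"api": "step_arm", "payload": {"plan": [[0,0,0,0,0,-15,75],[0,0,0,0,0,-40,75],[0,0,0,0,0,-70,75],[0,0,0,0,0,-100,75],[0,0,0,0,0,-125,75]]}}

```text
clock: 23.05
eef_pos: [583.6, -251.5, 237.4]
ee_rot: [0.784, 0.62, 0.001, 0.0]
force: [-0.4, -0.6, 0.5]
opening: 75.0
```

Call:
{"api": "step_arm", "payload": {"plan": [[0,0,0,-30,-30,-20,75],[0,0,0,-60,-70,-20,75],[0,0,0,-90,-110,-20,75],[0,0,0,-100,-150,-20,75],[0,0,0,-100,-150,-20,75]]}}

```text
clock: 23.55
eef_pos: [410.9, -314.8, 258.6]
ee_rot: [0.786, 0.619, 0.0, 0.0]
force: [0.4, 0.4, -0.7]
opening: 75.3
```

```bash
python3 - <<'E'
from h import *
go(400,-350,230)
p,d=grab("scene","scene5"); t,dt=grab("top","top5")
cv2.imwrite("pics/c6.png",np.hstack([cv2.resize(p[190:300,150:290],(440,346)),cv2.resize(p[140:205,270:345],(360,346))])[:,:,::-1])
w=world("scene",d).reshape(-1,3); w0=world("scene",np.load("pics/scene0.npz")["d"]).reshape(-1,3)
for x in(w0,w):
    m=(np.hypot(x[:,0]-585,x[:,1]+251)<14)&(x[:,2]>135);q=x[m];print("handle top z",np.percentile(q[:,2],90).round(1),q.mean(0).round(1),len(q))
E
```

```text
t 23.55 pos [ 410.93 -314.82  258.6 ] F [ 0.42  0.37 -0.65] M [0.018 0.043 0.101] open 75.27
turn [ 0.05  0.01 -0.15] shift [-36.76  -2.41  28.61]
handle top z 150.4 [ 584.4 -254.1  145.7] 99
handle top z 150.1 [ 585.  -254.8  145.6] 101
```

View pics/c6.png

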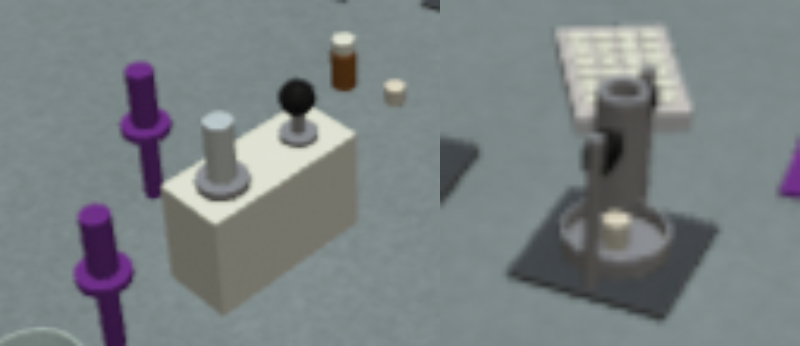

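The crop shows the pusher upright in its hole at (220,155) with its collar on the rack, the frit in the tray at (615,230), and the tamper and purple look-alikes untouched. I hand the job in.

```bash
python3 -c "
from h import *
print(ctrl.close_job())"
```

```text
the job is handed in; nothing more can be done
None
```

The job is done and handed in at about 23.7 s of the 69 s allowed. I took the pusher from the rack and pushed the frit out through the small grey stand's barrel. I pressed the collar onto the mouth, then put the pusher back in its own hole and let go.

**Push:** The frit moved under about 12–13 N along the axis. The force then dropped to near zero when it came free. The collar stopped about 112.5 mm above the table, and I pressed it with about 14.5 N downward (about 17 N with side force included). These forces were read at the end of each short move, so brief peaks in between were not seen.

**Last checks:**
- The frit is lying in the tray in the picture.
- The gripper was at the same height (108.8 mm) when it let go as when it first gripped, and the handle top measured 150.1 mm, against 150.4 mm before. So the pusher is fully down.
- In the last crop the tamper, vial, spare frit, well plate and purple look-alikes looked undisturbed. The other objects were not re-checked; I saw no unexpected contact forces.

**Disagreements:**
- The two cameras placed the barrel about 2 mm apart. I aimed between them, and the rod went in without touching the rim.
- The depth pictures put the mouth at about 116 mm, a few mm above where the collar actually stopped.
- Side forces of 6–8 N built up during the final press.

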